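# Shim the rocking bead balance

## Task

The bead balance rocks because its red foot is too short. Push the yellow wedge along the table, thin end first, under the red foot until it is snug and the rocking stops, then press a fingertip down on the red spot above that foot to make sure that the balance no longer dips, and let go, leaving it level with the wedge in place. Do not lift the wedge, shove the balance away or disturb the dish on its pan or the other things.

Things in the scene. Friction and masses are not known exactly. Their poses are not given: they have to be found in the camera images.
- balance: Low white bench balance, loose, 2.5 kg, 170 mm (its x) by 140 mm (its y). Origin on the table under its centre, z up. Housing from 18 to 52 mm above the table; round steel pan, 100 mm across, up to 59 mm. Feet at x = +-68, y = +-55 mm: three black ones (20 mm across) stand on the table, the red one (+x, +y) is short. Level at the start; some 2 N down on the red foot's corner tips it 0.09 rad.
- short_foot (a point): Centre of the underside of the short red foot (18 mm across), 8 mm above the table when level; its outer edge is 6 mm inside the housing's +y side. The wedge goes in from the +y side, along the balance's -y direction; it slides easily until it meets the foot, then the force climbs within some 5 mm to 6 to 12 N; pushed on, it shoves the balance.
- press_spot (a point): Red spot (22 mm across) on the housing's top straight above the short foot, 52 mm above the table: the place to press. Some 5 N, held for half a second, is a good test (3 N and more counts).
- shim: Yellow wedge, loose, 60 g, 100 mm long (its x), 44 mm wide (its y). Origin: centre of its flat underside. +x points to the thin end (2 mm thick, at x = +50); the ramp rises evenly to the flat back face at x = -50, 16 mm high. It starts on the balance's +y side, thin end towards it, roughly in line with the red foot. It just bears the foot when the foot's centre is at x = +16 mm, y = 0 in its frame.
- pan (a point): Centre of the top of the balance's pan.
- dish: Blue ceramic bowl on the pan, 64 mm across, 16 mm high; origin at its underside. To be left on the pan.
- glue: White glue bottle, 52 mm across, 130 mm high, standing; origin at its underside. Leave alone.
- bead_jar: Amber jar with a red cap, 60 mm across, 75 mm high; origin at its underside. Leave alone.
- tin: Round blue tin, 84 mm across, 40 mm high; origin at its underside. Leave alone.
- spool_red: Red thread spool standing, 38 mm across, 45 mm high; origin at its underside. Leave alone.
- spool_gold: Gold thread spool standing, 38 mm across, 45 mm high; origin at its underside. Leave alone.
- test_weight: Brass test weight with a knob, 32 mm across, 46 mm high; origin at its underside. Leave alone.
There are look-alikes about, which are no part of the job. Of the things that look like the dish, the smaller one is meant. Several things look just like the shim: the one meant starts nearest to the robot's base.

How it is judged:
On the way, in this order (a step that is already met when the one before it is completed fails the run):
1. the wedge lies under the short foot (x of short_foot in the frame of shim between -0.02 and 0.024 m and y of short_foot in the frame of shim between -0.019 and 0.019 m), for 0.2 s.
2. a finger presses on the red spot and the balance does not dip (all of step 1 and contact force between the fingers and balance above 3 N and horizontal distance between the grasp point and press_spot below 0.035 m and angle between balance's own z axis and vertical below 0.012 rad), for 0.2 s.
At the end, for the whole second after the job is handed in: The wedge lies flat under the short foot (foot's centre between -20 and +24 mm along the wedge and within 19 mm of its middle line), the balance is level within 0.012 rad and within 20 mm of where it stood, the dish is on the pan (within 40 mm of its centre) and everything is at rest (all of step 1 and angle between balance's own z axis and vertical below 0.012 rad and angle between shim's own z axis and vertical below 0.03 rad and linear speed of each of balance, shim below 0.01 m/s and horizontal distance between dish and pan below 0.04 m and distance of balance from where it was at the start of the episode below 0.02 m); the robot touches nothing.
It fails at once if the wedge is lifted (height (world z) of shim above 0.015 m).
It fails at once if the balance is lifted or tipped far over (height (world z) of balance above 0.025 m or angle between balance's own z axis and vertical above 0.2 rad).
It fails at once if the balance is shoved more than 20 mm from its place (distance of balance from where it was at the start of the episode above 0.02 m).
It fails at once if the dish comes off the pan (horizontal distance between dish and pan above 0.04 m).
It fails at once if another thing is moved more than 20 mm or knocked over (distance of any of glue, bead_jar, tin, spool_red, spool_gold, test_weight from where it was at the start of the episode above 0.02 m or angle between any of glue, bead_jar, tin, spool_red, spool_gold, test_weight's own z axis and vertical above 0.3 rad).
It also fails if it takes over 59 s, if anything falls off the work surface, if the arm or the gripper's body presses on something with over 40 N, if the wrist force passes 120 N, or if a joint passes its speed limit or range.

## Robot

A 6-joint arm with a two-finger parallel gripper is mounted at the origin on the work surface. World frame = base frame: x ahead of the robot, y to its left, z up, the work surface at z = 0. Lengths are in m, angles in rad, forces in N, time in s.
With the tool pointing down it reaches from about 0.425 to 0.95 m from the base axis. Payload 3.5 kg.
Tool frame: the origin (TCP) lies on the centre line of the jaws, within the pads' length; the fingertips stand tip_extent ahead of it and the grasp point (between the pads) lies 2 mm behind it (tip_extent is the distance from the TCP to the fingertips, in m); z points along the fingers, y is the direction in which the jaws open and shut (so a half turn about z gives the same grasp; the last joint's range is limited). The gripper opens to 85 mm and grips with 20 to 120 N. Pads are 22 mm wide; open, the fingers measure 114 mm over their backs; the gripper's body (76 mm by 85 mm) begins 54 mm behind the grasp point. The pads swing forward as they close: fully open they stand 13 mm farther back than shut.
Start: joints at [1.148, 0.286, 1.577, -0, 1.279, -0.15], TCP at [0.182, 0.65, 0.248] pointing down, gripper open.
Joint ranges: [-2.77, 2.77], [-0.9, 2.22], [0.21, 2.48], [-1.53, 4.67], [0.24, 2.81], [-2.84, 2.84]. Speed limits (rad/s): [2.79, 2.79, 3.14, 3.14, 3.14, 3.14].

## Interface

Orientations are given as a unit quaternion [x, y, z, w].
In Python, from plant import * gives the robot as it stands.
- The arm moves only by the shell command python3 -m crank 'ROWS' [FORCE]. ROWS is JSON, a list of rows, each a list of 7 numbers: the gripper's target within -1 to 1 (shut at 1, half-way at 0, fully open at -1), then the shift along the tool's x, y, z in cm, then the turn, a rotation vector about the tool's x, y, z in degrees. In form: [[fingers, tx, ty, tz, wx, wy, wz], ...]. A call has 1 to 5 rows; each row shifts and turns the commanded pose from where the row before left it, along the tool's axes as they then stand; what a row does not reach is not made up. A row lasts 1/10 s, in which the tool goes at most 50 mm and 8.59 degrees, less where a joint would pass 70% of its speed; a pose out of reach is approached as far as the arm can. A call is refused whole if a number of a shift passes 5 or a number of a turn 8.59, either way. A call with a gripper value outside its range is refused whole. The fingers move at their own pace and stop on an object; FORCE is the grip in N (left out, the last holds). Time passes only in rows, so rows that do not move let the fingers close. It gives the time, the measured TCP pose, the force and the opening at its end, in the units of the state.
- get_state(): the state, without advancing time (a new reading comes with each control period).
- read_camera(name): name is "scene" or "top"; returns a dict with "color" (384x512x3 uint8, red, green, blue), "vfov" (degrees; the focal length in pixels is half the picture's height over the tangent of half this angle, whatever the lens; pixels are square), "cx", "cy" (the principal point, pixels), "cam_to_world" (4x4, takes a point from camera to world coordinates). Camera axes: x right, y up, looking along -z (the intrinsics and any distortion apply to the point x, -y, -z); pixel columns grow to the right and rows downward; lengths in m; the calibration is good to about 2 mm. A picture is of the moment at which its call begins. There is no depth.
- sign_off(): hands the job in, once; it reports no verdict.
Trained networks look in the newest picture that a camera, given by its name, has taken for a name from the list of things; names that differ only in an ending like _2 or _b are one class to them, and where a whole thing is asked for, a point or a joint stands for the part that bears it (a point fixed in the world has none). Each returns a list of dicts, best first, with "p" (0 to 1); they miss things now and then, are a little off and sometimes report something else, mostly with a low value. They report only what shows in the picture. A call takes as long as a camera call. They do not tell look-alikes from the thing itself.
- trace(thing, camera): "pixels" (384x512 bool, what is visible of it) and "location" ([column, row] in pixels, amid what is visible of it).
- place_of(thing, camera): "location" ([column, row] in pixels: a listed point, or the origin of a listed thing).
The state is a dict: "time": time; "qpos": joint angles; "dq": joint speeds; "joint_efforts": joint torques, N m; "eef_pos": TCP position; "tcp_rot": TCP orientation; "contact_force": force on the tool from outside, world axes, zero at the start; "wrist_torque": the same for the moment, N m; "opening": opening from 0.0 (shut) to 1.0 (fully open).
Only numpy, scipy, OpenCV 4.12 (cv2) and the standard library are available. Lean on these libraries where they do the work, as an engineer would, in place of code of your own. Each camera call takes 0.05 s, during which the arm holds its last target.

## Working session

There is one attempt and no reset: what is moved stays moved. The work goes in short steps, Python scripts to look and compute and a shell command to move; the robot and the scene stay as the last step left them, time stands still between calls to the robot, and variables do not carry over. Pictures are saved under pics/ and viewed, and the job is handed in when it is done.

```bash
ls; mkdir -p pics; python3 - <<'E'
from plant import *
import cv2,numpy as np
s=get_state(); print({k:np.round(v,3).tolist() for k,v in s.items()})
for n in ("scene","top"):
    c=read_camera(n); print(n,c["vfov"],c["cx"],c["cy"],[k for k in c],np.round(c["cam_to_world"],4).tolist())
    cv2.imwrite(f"pics/{n}0.png",c["color"][:,:,::-1])
    for t in ("balance","short_foot","press_spot","shim","pan","dish"):
        for d in place_of(t,n): print(n,t,np.round(d["location"],1),round(d["p"],2))
E
```

```text
pics
{'time': 0.0, 'qpos': [1.148, 0.287, 1.578, -0.0, 1.279, -0.15], 'dq': [-0.001, -0.001, 0.001, 0.0, -0.0, -0.002], 'joint_efforts': [-0.001, -40.598, -29.263, -0.0, 0.006, -0.0], 'eef_pos': [0.182, 0.649, 0.247], 'tcp_rot': [0.136, 0.991, -0.001, -0.0], 'contact_force': [-0.119, -0.014, -0.544], 'wrist_torque': [-0.067, 0.005, 0.0], 'opening': 1.002}
scene 50.589352331609305 247.69521504605078 188.58587642669556 ['color', 'vfov', 'cx', 'cy', 'cam_to_world'] [[-0.7009, -0.5678, 0.4318, 1.181], [0.7133, -0.5565, 0.426, 0.5418], [-0.0016, 0.6066, 0.795, 1.0608], [0.0, 0.0, 0.0, 1.0]]
scene balance [247.1 167.2] 0.81
scene balance [203.1 207.4] 0.31
scene short_foot [243.9 184.3] 0.61
scene press_spot [241.9 176.5] 0.82
scene press_spot [245.5 184.8] 0.19
scene shim [274.7 204.8] 0.97
scene shim [272.6 263.5] 0.79
scene shim [242.2 176.8] 0.59
scene shim [201.2 210.7] 0.44
scene pan [244.3 155.9] 0.88
scene pan [353.3 294.5] 0.25
scene dish [244.3 152.9] 0.74
scene dish [220.3 138.7] 0.67
scene dish [244.4 176.8] 0.44
top 55.281488595095055 258.34853178386606 191.7297927761008 ['color', 'vfov', 'cx', 'cy', 'cam_to_world'] [[-0.0015, 0.9967, -0.0811, 0.5257], [-0.9999, -0.0001, 0.0173, -0.0033], [0.0172, 0.0811, 0.9966, 1.0812], [0.0, 0.0, 0.0, 1.0]]
top balance [280.9 211.8] 0.63
top press_spot [264.4 190.1] 0.8
top shim [178.9 149.6] 0.8
top shim [220.6 192.7] 0.65
top pan [283.2 215.2] 0.95
top dish [286.1 208.4] 0.83
top dish [394.4 238.4] 0.69
top dish [340.6 223.9] 0.64
```

```bash
python3 - <<'E'
import cv2
for n in ("scene","top"):
    i=cv2.imread(f"pics/{n}0.png"); cv2.imwrite(f"pics/{n}0b.png",cv2.resize(i,(800,600),interpolation=cv2.INTER_CUBIC))
E
```

```text
(no output)
```

View pics/scene0b.png

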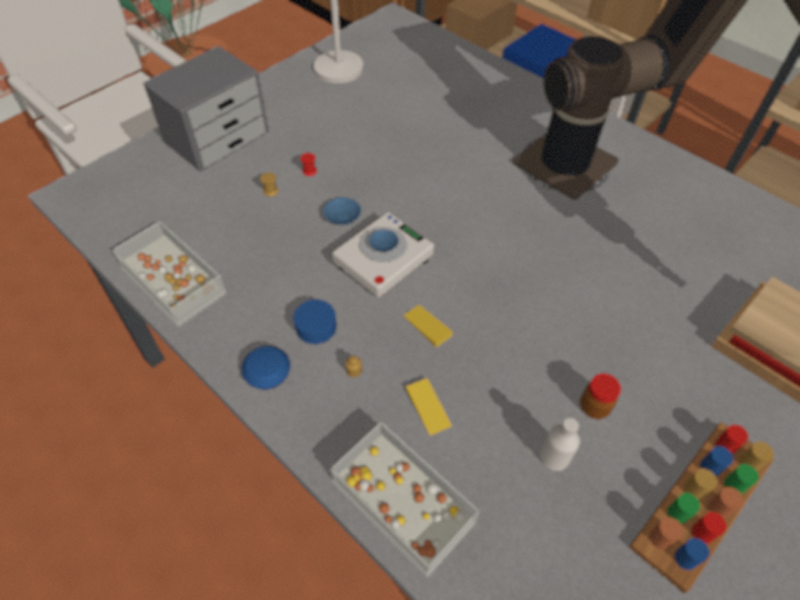

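View pics/top0b.png

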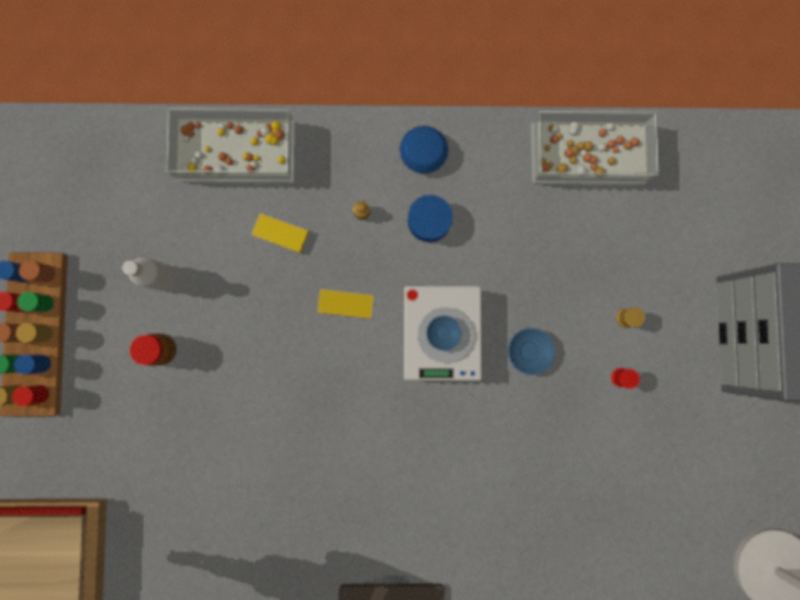

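Candidates for the shim: the top view's (221,193) [scene (275,205)] and (179,150) [scene (273,264)]. The robot base is at the bottom of the top view, so (221,193) is nearer the base, and it also lies in line with the red spot. I'll confirm with a crop and fit the poses.

```bash
cat > h.py <<'E'
import numpy as np,cv2
from scipy.optimize import minimize,least_squares
def fl(c): return 192/np.tan(np.radians(c["vfov"]/2))
def proj(c,P):
    M=np.linalg.inv(c["cam_to_world"]); q=np.asarray(P)@M[:3,:3].T+M[:3,3]; f=fl(c)
    return np.stack([c["cx"]+f*q[:,0]/-q[:,2], c["cy"]-f*q[:,1]/-q[:,2]],1)
def ray(c,px,z):
    f=fl(c); d=np.array([(px[0]-c["cx"])/f,-(px[1]-c["cy"])/f,-1.]); d=c["cam_to_world"][:3,:3]@d; o=c["cam_to_world"][:3,3]
    return o+d*(z-o[2])/d[2]
WEDGE=np.array([[50,22,0],[50,-22,0],[-50,22,0],[-50,-22,0],[50,22,2],[50,-22,2],[-50,22,16],[-50,-22,16]])/1e3
BAL=np.array([[sx*85,sy*70,z] for sx in(1,-1) for sy in(1,-1) for z in(18,52)])/1e3
def pose(p,P):
    c,s=np.cos(p[2]),np.sin(p[2]); P=np.asarray(P,float)
    return np.stack([p[0]+c*P[:,0]-s*P[:,1],p[1]+s*P[:,0]+c*P[:,1],P[:,2]],1)
def sil(c,p,model,k=8):
    h=cv2.convexHull(proj(c,pose(p,model)).astype(np.float32))
    m=np.zeros((384*k,512*k),np.uint8); cv2.fillConvexPoly(m,np.round((h+.5)*k).astype(np.int32),255)
    return cv2.resize(m,(512,384),interpolation=cv2.INTER_AREA)/255.
def fit(views,model,p0):
    def cost(p): return sum(np.abs(sil(c,p,model)-m).sum() for c,m in views)
    r=minimize(cost,p0,method="Nelder-Mead",options=dict(initial_simplex=np.array(p0)+np.array([[0,0,0],[.01,0,0],[0,.01,0],[0,0,.15]]),xatol=1e-4,fatol=.2,maxiter=120))
    return r.x,r.fun
E
python3 - <<'E'
from plant import *
from h import *
V={n:read_camera(n) for n in("scene","top")}
pickS={"scene":{"shim":(275,205),"balance":(245,165)},"top":{"shim":(221,193),"balance":(283,214)}}
for t,model,p0 in(("shim",WEDGE,(.515,.1,-1.6)),("balance",BAL,(.46,-.07,0))):
    vs=[]
    for n,c in V.items():
        ds=trace(t,n)
        d=min(ds,key=lambda d:np.hypot(*(np.array(d["location"])-pickS[n][t])))
        print(t,n,d["location"],round(d["p"],2),d["pixels"].sum()); m=d["pixels"].astype(float); vs.append((c,m))
    for i in range(2): print(n,"single",fit([vs[i]],model,(*ray(vs[i][0],pickS[["scene","top"][i]][t],.01)[:2],p0[2])))
    x,fv=fit(vs,model,(*ray(V["top"],pickS["top"][t],.01)[:2],p0[2])); print(t,"both",x,fv)
for n in V:
  for t,z in(("press_spot",.052),("pan",.059),("dish",.06)):
    for d in place_of(t,n): print(n,t,round(d["p"],2),ray(V[n],d["location"],z).round(4))
# all red spot by colour
  c=V[n]["color"].astype(int)
  hsv=cv2.cvtColor(V[n]["color"],cv2.COLOR_RGB2HSV)
  m=((hsv[...,0]<8)|(hsv[...,0]>172))&(hsv[...,1]>150)&(hsv[...,2]>90)
  k,l,st,ce=cv2.connectedComponentsWithStats(m.astype(np.uint8))
  for i in range(1,k):
    if st[i,4]>8 and np.hypot(*(ce[i]-((243,178) if n=="scene" else (264,189))))<15: print(n,"red",ce[i],st[i,4],ray(V[n],ce[i],.052).round(4))
for t in ("tin","bead_jar","glue","test_weight"):
    for d in place_of(t,"top"): print(t,round(d["p"],2),np.round(d["location"]),ray(V["top"],d["location"],0).round(3))
c=V["top"]["color"][120:260,140:330,::-1]; cv2.imwrite("pics/crop1.png",cv2.resize(c,None,fx=4,fy=4,interpolation=cv2.INTER_CUBIC))
c=V["scene"]["color"][130:290,190:330,::-1]; cv2.imwrite("pics/crop2.png",cv2.resize(c,None,fx=3.7,fy=3.7,interpolation=cv2.INTER_CUBIC))
E
```

```text
shim scene [274.8, 204.6] 0.77 385
shim top [220.7, 193.4] 0.6 526
top single (array([ 0.60381795,  0.08370666, -1.67528335]), np.float64(27.75686274509804))
top single (array([ 0.60685786,  0.08723079, -1.64720981]), np.float64(38.80392156862746))
shim both [ 0.60573058  0.08604687 -1.65602513] 96.4078431372549
balance scene [243.1, 163.9] 0.91 1690
balance top [274.6, 217.4] 0.85 2565
top single (array([ 0.54939857, -0.0960008 , -0.03652337]), np.float64(361.00784313725495))
top single (array([ 0.55168728, -0.08957231, -0.00739153]), np.float64(476.4039215686274))
balance both [ 0.55123166 -0.0917374  -0.00766986] 887.9607843137255
scene press_spot 0.93 [ 0.6096 -0.0461  0.052 ]
scene press_spot 0.62 [ 0.5037 -0.3822  0.052 ]
scene pan 0.76 [ 0.5542 -0.0985  0.059 ]
scene dish 0.58 [ 0.546  -0.0983  0.06  ]
scene dish 0.53 [ 0.5413 -0.2146  0.06  ]
scene dish 0.35 [0.8064 0.0782 0.06  ]
scene red [242.44444444 178.66666667] 9 [ 0.6165 -0.0386  0.052 ]
top press_spot 0.6 [ 0.618  -0.0371  0.052 ]
top pan 0.61 [ 0.5383 -0.0898  0.059 ]
top dish 0.71 [0.521  0.4125 0.06  ]
top dish 0.69 [ 0.5161 -0.2385  0.06  ]
top dish 0.6 [ 0.5597 -0.0969  0.06  ]
top red [263.5        188.21428571] 28 [ 0.6194 -0.0357  0.052 ]
tin 0.89 [272. 140.] [ 0.768 -0.065  0.   ]
bead_jar 0.9 [102. 226.] [0.513 0.435 0.   ]
glue 0.56 [104. 177.] [0.657 0.434 0.   ]
test_weight 0.69 [230. 137.] [0.777 0.063 0.   ]
```

View pics/crop1.png

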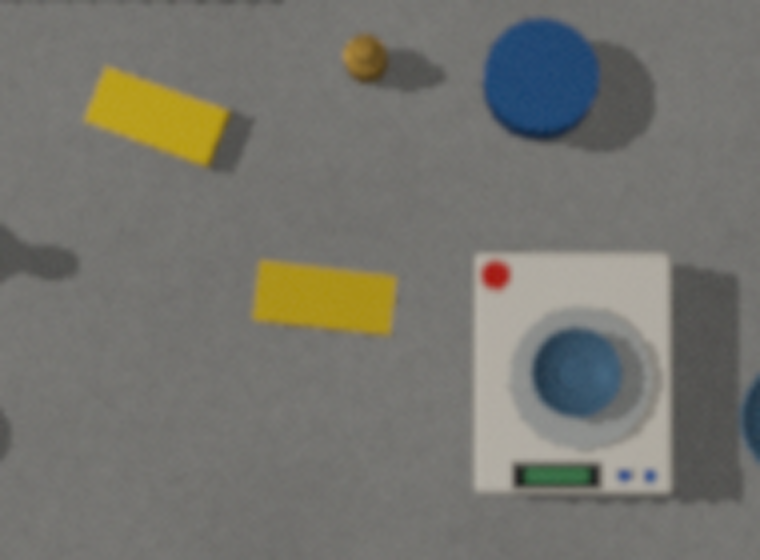

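View pics/crop2.png

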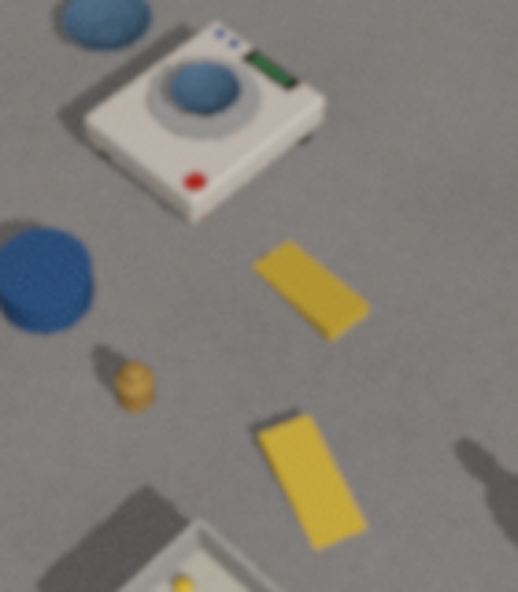

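The crops show the chosen wedge at top-view (221,193), crop (325,297). Its thin end is toward the balance and it has almost no shadow there. The other wedge, at (179,150), has its thick end toward the balance and is farther from the base. The red spot is at crop (496,275). Next I'll refine the poses with colour masks.

```bash
cat >> h.py <<'E'
def near(mask,pt):
    k,l,st,ce=cv2.connectedComponentsWithStats(mask.astype(np.uint8))
    j=[i for i in range(1,k) if st[i,4]>150]; i=min(j,key=lambda i:np.hypot(*(ce[i]-pt))); m=(l==i).astype(np.uint8)
    h=cv2.convexHull(cv2.findContours(m,0,2)[0][0]) if 1 else 0
    cs=cv2.findContours(m,cv2.RETR_EXTERNAL,cv2.CHAIN_APPROX_NONE)[0]; h=cv2.convexHull(np.concatenate(cs))
    o=np.zeros_like(m); cv2.fillConvexPoly(o,h,1); return o.astype(float)
def yellow(img):
    h=cv2.cvtColor(img,cv2.COLOR_RGB2HSV); return (h[...,0]>18)&(h[...,0]<34)&(h[...,1]>120)&(h[...,2]>60)
def white(img):
    h=cv2.cvtColor(img,cv2.COLOR_RGB2HSV); return (h[...,2]>138)&(h[...,1]<60)
E
python3 - <<'E'
import plant; from plant import *
from h import *
print([n for n in dir(plant) if not n.startswith("_")], getattr(plant,"tip_extent",None))
V={n:read_camera(n) for n in("scene","top")}
P={"scene":{"shim":(275,205),"balance":(245,165)},"top":{"shim":(221,193),"balance":(283,214)}}
dbg=[]
for t,model,fn,z in(("shim",WEDGE,yellow,.01),("balance",BAL,white,.04)):
    vs=[(c,near(fn(c["color"]),P[n][t])) for n,c in V.items()]
    p0=(*ray(V["top"],P["top"][t],z)[:2],-1.63 if t=="shim" else 0)
    for v in vs: print(t,v[1].sum(),*fit([v],model,p0))
    x,f=fit(vs,model,p0); print(t,"both",x,f)
    if t=="balance": print("spot",pose(x,[[.068,.055,.052]]))
    for n,(c,m) in zip(V,vs):
        im=c["color"][:,:,::-1].copy(); 
        h=cv2.convexHull(proj(c,pose(x,model)).astype(np.float32)); u,v=map(int,P[n][t])
        big=cv2.resize(im[v-50:v+50,u-50:u+50],None,fx=4,fy=4,interpolation=cv2.INTER_CUBIC)
        cv2.polylines(big,[np.round((h-[u-50-.5,v-50-.5])*4).astype(int)],True,(255,0,255),1); dbg.append(big[:300 if 0 else 400])
g=np.vstack([np.hstack(dbg[:2]),np.hstack(dbg[2:])]); cv2.imwrite("pics/fit.png",cv2.resize(g,(600,600)))
E
```

```text
['Unreachable', 'get_state', 'place_of', 'read_camera', 'sign_off', 'tip_extent', 'trace'] 0.017
shim 387.0 [ 0.60352088  0.08470417 -1.69954769] 26.662745098039217
shim 563.0 [ 0.60655152  0.08855488 -1.68707012] 35.94117647058823
shim both [ 0.60536097  0.08749915 -1.70298829] 97.02745098039216
balance 2023.0 [ 0.5457674  -0.09403536  0.00165732] 85.93333333333334
balance 2984.0 [ 0.55213293 -0.08894714 -0.00458579] 56.36078431372549
balance both [ 0.55054532 -0.08943027 -0.00246472] 281.7843137254902
spot [[ 0.61868068 -0.03459803  0.052     ]]
```

View pics/fit.png

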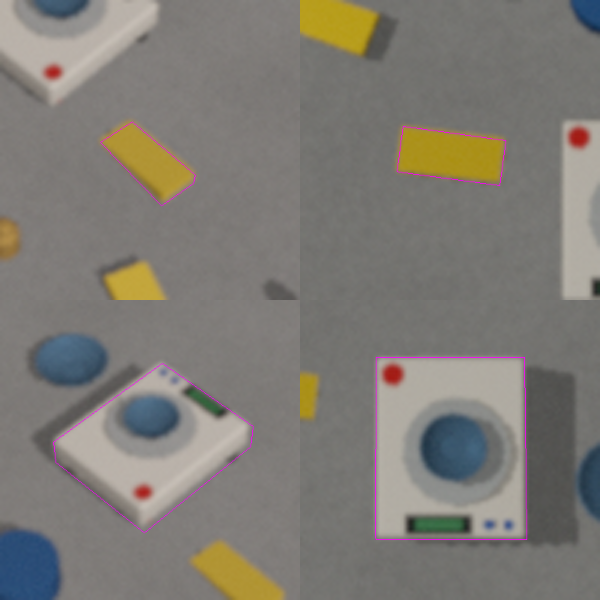

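Relative poses from the top view: foot at about (0.6185,−0.035), balance yaw about 0. The wedge is at (0.6065,0.0885), yaw about −1.68, so it's about 22 mm off line and about 6° off heading. Plan: hold the back end lightly between the jaws on the table, slide it into line, then push it in. First I'll turn the tool.

```bash
python3 -m crank '[[-1,0,0,0,0,0,8.5],[-1,0,0,0,0,0,8.5],[-1,0,0,0,0,0,8.5],[-1,0,0,0,0,0,8.5],[-1,0,0,0,0,0,8.5]]' 20; python3 -m crank '[[-1,0,0,0,0,0,8.5],[-1,0,0,0,0,0,8.5],[-1,0,0,0,0,0,8.5],[-1,0,0,0,0,0,8.5],[-1,0,0,0,0,0,3.9]]'
cat >> h.py <<'E'
def to(s,target):
    from scipy.spatial.transform import Rotation as R
    r=R.from_quat(s["tcp_rot"]); m=r.as_matrix(); d=np.array(target)-s["eef_pos"]
    print("pos",np.round(s["eef_pos"],4),"ydir deg",round(float(np.degrees(np.arctan2(m[1,1],m[0,1]))),2),"z",m[:,2].round(3),"shift cm tool",(m.T@d*100).round(2),"F",np.round(s["contact_force"],2),"open",round(float(s["opening"]),3),"t",s["time"],"q",np.round(s["qpos"],2))
E
python3 - <<'E'
from plant import *; from h import *
to(get_state(),[.610,.121,.12])
E
```

```text
time: 2.1
eef_pos: [0.1818, 0.6501, 0.2483]
tcp_rot: [0.488, 0.873, 0.0, 0.0]
contact_force: [0.5, 0.7, -0.1]
opening: 1.0
time: 2.6
eef_pos: [0.1818, 0.6501, 0.2483]
tcp_rot: [0.745, 0.667, 0.0, -0.0]
contact_force: [-0.1, 1.5, 0.1]
opening: 1.0
pos [0.1818 0.6501 0.2483] ydir deg -6.27 z [-0.  0. -1.] shift cm tool [-47.91  48.34  12.83] F [-0.06  1.46  0.12] open 1.0 t 2.6 q [1.15 0.29 1.58 0.   1.28 1.26]
```

```bash
for i in 1; do python3 -m crank '[[-1,-3.4,3.4,0,0,0,0],[-1,-3.4,3.4,0,0,0,0],[-1,-3.4,3.4,0,0,0,0],[-1,-3.4,3.4,0,0,0,0],[-1,-3.4,3.4,0,0,0,0]]'; done; python3 -m crank '[[-1,-3.4,3.4,0,0,0,0],[-1,-3.4,3.4,0,0,0,0],[-1,-3.4,3.4,0,0,0,0],[-1,-3.4,3.4,0,0,0,0],[-1,-3.4,3.4,0,0,0,0]]';python3 -m crank '[[-1,-3.4,3.4,0,0,0,0],[-1,-3.4,3.4,0,0,0,0],[-1,-3.4,3.4,0,0,0,0],[-1,-3.4,3.4,0,0,0,0],[-1,0,0,0,0,0,0]]'
python3 - <<'E'
from plant import *; from h import *
to(get_state(),[.610,.121,.12])
E
```

```text
time: 3.1
eef_pos: [0.3339, 0.4616, 0.2485]
tcp_rot: [0.743, 0.669, 0.0, 0.0]
contact_force: [0.5, 0.6, 0.2]
opening: 1.001
time: 3.6
eef_pos: [0.4852, 0.2745, 0.2487]
tcp_rot: [0.743, 0.669, 0.0, 0.0]
contact_force: [0.1, 0.5, 0.6]
opening: 0.998
time: 4.1
eef_pos: [0.6081, 0.1219, 0.2484]
tcp_rot: [0.745, 0.667, 0.0, 0.001]
contact_force: [0.3, 0.5, -0.4]
opening: 1.0
pos [0.6081 0.1219 0.2484] ydir deg -6.37 z [ 0.002 -0.002 -1.   ] shift cm tool [-0.05  0.17 12.84] F [ 0.32  0.55 -0.38] open 1.0 t 4.1 q [ 0.04  0.17  1.72 -0.    1.26  0.15]
```

```bash
python3 -m crank '[[-1,-0.05,0.17,4.5,0,0,0],[-1,0,0,4.5,0,0,0],[-1,0,0,4.5,0,0,0],[-1,0,0,4.5,0,0,0],[-1,0,0,0,0,0,0]]'
python3 - <<'E'
from plant import *; from h import *
to(get_state(),[.610,.121,.018])
for n,(u,v) in(("scene",(275,200)),("top",(225,193))):
    c=read_camera(n); cv2.imwrite(f"pics/a_{n}.png",cv2.resize(c["color"][v-60:v+60,u-70:u+70,::-1],None,fx=5,fy=5,interpolation=cv2.INTER_CUBIC))
E
```

```text
time: 4.6
eef_pos: [0.6006, 0.1263, 0.0606]
tcp_rot: [0.743, 0.669, -0.006, -0.005]
contact_force: [-1.3, 0.4, -1.3]
opening: 0.997
pos [0.6006 0.1263 0.0606] ydir deg -6.01 z [-0.016 -0.001 -1.   ] shift cm tool [-0.42  1.06  4.24] F [-1.32  0.39 -1.31] open 0.997 t 4.6 q [0.04 0.38 1.84 0.   0.94 0.15]
```

View pics/a_scene.png

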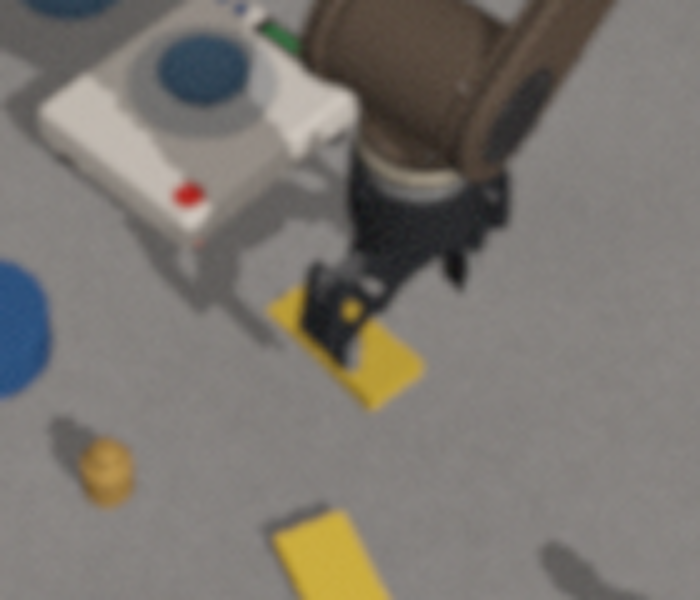

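View pics/a_top.png

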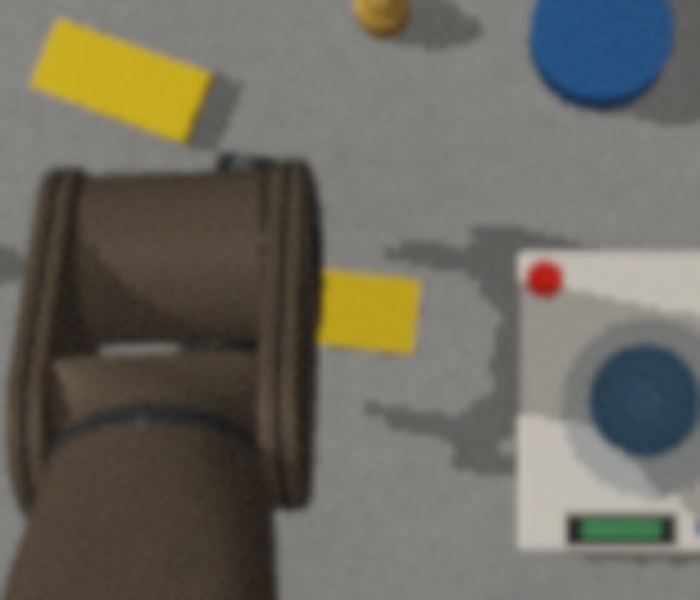

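The top view shows the arm over the wedge's back, with the thin end visible at crop (370,310). The scene view shows the jaws straddling it, still above. I'll let it settle and re-read, since the pose lagged.

```bash
python3 -m crank '[[-1,0,0,0,0,0,0],[-1,0,0,0,0,0,0]]'
python3 - <<'E'
from plant import *; from h import *
to(get_state(),[.610,.121,.018])
E
```

```text
time: 4.9
eef_pos: [0.6092, 0.1263, 0.0722]
tcp_rot: [0.743, 0.669, 0.003, 0.002]
contact_force: [-0.3, 0.5, 0.3]
opening: 0.998
pos [0.6092 0.1263 0.0722] ydir deg -6.02 z [ 0.006  0.    -1.   ] shift cm tool [-0.52  0.1   5.42] F [-0.26  0.51  0.31] open 0.998 t 4.9 q [0.04 0.37 1.83 0.   0.94 0.15]
```

```bash
python3 -m crank '[[-1,-0.25,0.05,1.2,0,0,0],[-1,-0.25,0.05,1.2,0,0,0],[-1,0,0,1.0,0,0,0],[-1,0,0,0.8,0,0,0],[-1,0,0,0.4,0,0,0]]';python3 -m crank '[[-1,0,0,0.4,0,0,0],[-1,0,0,0.2,0,0,0],[-1,0,0,0,0,0,0],[-1,0,0,0,0,0,0]]'
python3 - <<'E'
from plant import *; from h import *
to(get_state(),[.610,.121,.018])
E
```

```text
time: 5.4
eef_pos: [0.6063, 0.1208, 0.0205]
tcp_rot: [0.743, 0.669, -0.001, -0.001]
contact_force: [-0.0, 0.6, -0.8]
opening: 1.0
time: 5.8
eef_pos: [0.6076, 0.121, 0.0167]
tcp_rot: [0.743, 0.669, 0.0, 0.0]
contact_force: [-0.1, 0.1, -0.7]
opening: 1.001
pos [0.6076 0.121  0.0167] ydir deg -6.03 z [ 0.001  0.    -1.   ] shift cm tool [ 0.03  0.24 -0.13] F [-0.14  0.07 -0.68] open 1.001 t 5.8 q [0.03 0.45 1.84 0.   0.86 0.14]
```

```bash
python3 -m crank '[[-0.3,0,0.2,0,0,0,0],[-0.1,0,0,0,0,0,0],[0.05,0,0,0,0,0,0],[0.3,0,0,0,0,0,0],[1,0,0,0,0,0,0]]' 20;python3 -m crank '[[1,0,0,0,0,0,0],[1,0,0,0,0,0,0],[1,0,0,0,0,0,0],[1,0,0,0,0,0,0]]'
python3 - <<'E'
from plant import *; from h import *
to(get_state(),[.610,.121,.018])
for n,(u,v) in(("scene",(275,200)),("top",(225,193))):
    c=read_camera(n); cv2.imwrite(f"pics/b_{n}.png",cv2.resize(c["color"][v-60:v+60,u-70:u+70,::-1],None,fx=5,fy=5,interpolation=cv2.INTER_CUBIC))
E
```

```text
time: 6.3
eef_pos: [0.6096, 0.1207, 0.0167]
tcp_rot: [0.743, 0.669, 0.0, 0.0]
contact_force: [-0.1, -0.3, 2.2]
opening: 0.511
time: 6.7
eef_pos: [0.6096, 0.1207, 0.0167]
tcp_rot: [0.743, 0.669, 0.0, 0.0]
contact_force: [0.3, 0.2, 3.2]
opening: 0.509
pos [0.6096 0.1207 0.0167] ydir deg -6.03 z [ 0.001  0.    -1.   ] shift cm tool [ 0.03  0.04 -0.13] F [0.3  0.16 3.17] open 0.509 t 6.7 q [ 0.03  0.45  1.83 -0.    0.86  0.14]
```

View pics/b_scene.png

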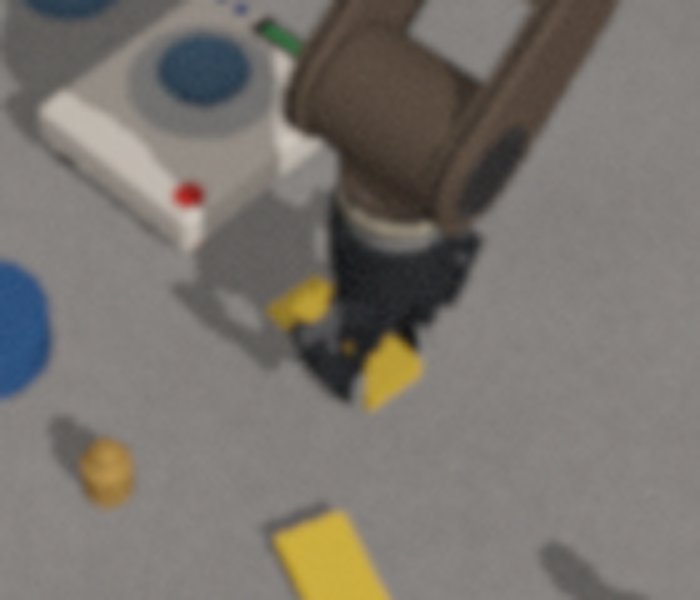

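View pics/b_top.png

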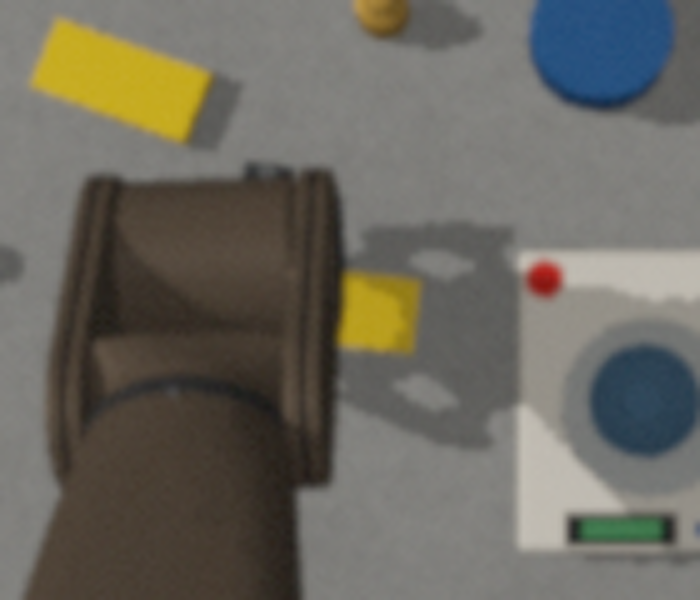

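The grip is good: opening 0.509, about 43 mm, so the wedge is centred in the jaws. Now I'll square it up and shift it +9 mm in x.

```bash
python3 -m crank '[[1,0,0,0,0,0,-2],[1,0,0,0,0,0,-2],[1,0,0,0,0,0,-1.8],[1,0,0.45,0,0,0,0],[1,0,0.45,0,0,0,0]]';python3 -m crank '[[1,-1,0,0,0,0,0],[1,-1,0,0,0,0,0],[1,-1,0,0,0,0,0],[1,0,0,0,0,0,0],[1,0,0,0,0,0,0]]'
python3 - <<'E'
from plant import *; from h import *
to(get_state(),[.6185,.014,.0167])
for n,(u,v) in(("scene",(265,195)),("top",(240,193))):
    c=read_camera(n); cv2.imwrite(f"pics/c_{n}.png",cv2.resize(c["color"][v-60:v+60,u-70:u+70,::-1],None,fx=5,fy=5,interpolation=cv2.INTER_CUBIC))
E
```

```text
time: 7.3
eef_pos: [0.6178, 0.1207, 0.0167]
tcp_rot: [0.709, 0.706, -0.001, -0.001]
contact_force: [-2.6, 0.5, 5.8]
opening: 0.511
time: 7.8
eef_pos: [0.6185, 0.0889, 0.0167]
tcp_rot: [0.709, 0.706, -0.001, 0.001]
contact_force: [0.4, -1.5, 5.0]
opening: 0.508
pos [0.6185 0.0889 0.0167] ydir deg -0.25 z [ 0.    -0.002 -1.   ] shift cm tool [-7.49  0.04  0.01] F [ 0.39 -1.52  4.96] open 0.508 t 7.8 q [-0.02  0.46  1.82 -0.    0.86 -0.01]
```

View pics/c_scene.png

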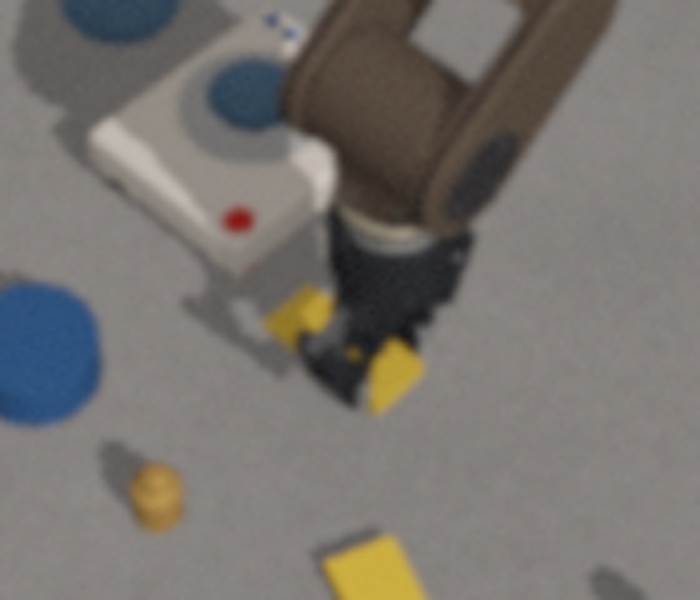

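View pics/c_top.png

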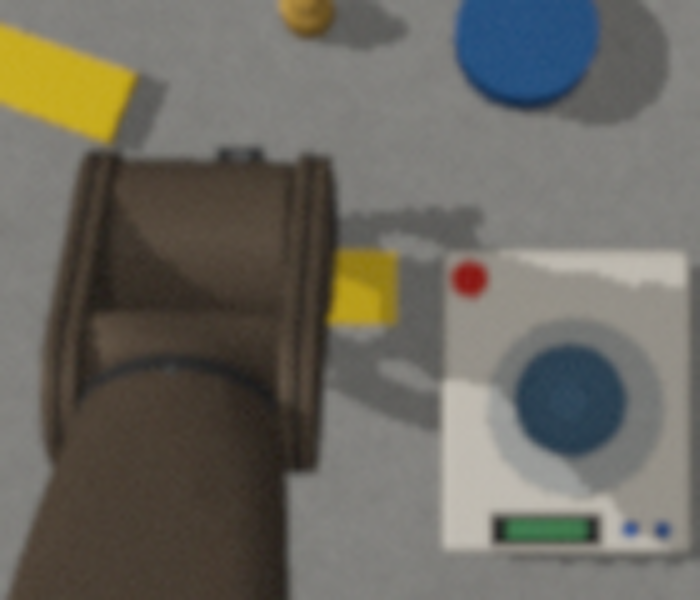

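The wedge is in line now: its front edge centre is at top crop (397,286) and the spot at (469,279). I'll compute the world offset between them.

```bash
python3 - <<'E'
from plant import *; from h import *
c=read_camera("top")
hsv=cv2.cvtColor(c["color"],cv2.COLOR_RGB2HSV); m=((hsv[...,0]<8)|(hsv[...,0]>172))&(hsv[...,1]>140)&(hsv[...,2]>70)
m[:,:255]=0;m[:,275:]=0;m[:175]=0;m[205:]=0
ys,xs=np.nonzero(m); print("spot",xs.mean(),ys.mean(),ray(c,(xs.mean(),ys.mean()),.052))
y=yellow(c["color"]); y[:,:236]=0;y[:,258:]=0;y[:175]=0;y[210:]=0
ys,xs=np.nonzero(y); print(xs.min(),xs.max(),ys.min(),ys.max())
for col in range(238,251,2):
    r=np.nonzero(y[:,col])[0]; 
    if len(r): print(col,r.min(),r.max(), ray(c,(col,(r.min()+r.max())/2),.004).round(4))
print("front",ray(c,(xs.max()+.5,190.3),.001))
print("depth of foot via balance fit",*fit([(c,near(white(c["color"]),(283,214)))],BAL,(.551,-.0895,0)))
E
```

```text
spot 263.41379310344826 188.27586206896552 [ 0.61924479 -0.03541269  0.052     ]
236 248 183 197
238 183 197 [0.6185 0.038  0.004 ]
240 183 197 [0.6185 0.0321 0.004 ]
242 183 197 [0.6185 0.0262 0.004 ]
244 183 197 [0.6185 0.0203 0.004 ]
246 183 197 [0.6185 0.0145 0.004 ]
248 184 197 [0.617  0.0086 0.004 ]
front [0.61786789 0.0071131  0.001     ]
depth of foot via balance fit [ 0.55278706 -0.08816943 -0.02357349] 159.3843137254902
```

Lateral offset is below 1 mm. The front edge has about 76 mm to go. I'll slide 60 mm, then take small steps while watching the force.

```bash
python3 -m crank '[[1,-1,0,0,0,0,0],[1,-1.2,0,0,0,0,0],[1,-1.2,0,0,0,0,0],[1,-1.2,0,0,0,0,0],[1,-0.8,0,0,0,0,0]]';python3 -m crank '[[1,-0.6,0,0,0,0,0],[1,0,0,0,0,0,0],[1,0,0,0,0,0,0]]'
python3 - <<'E'
from plant import *; from h import *
to(get_state(),[.6185,.013,.0167])
E
```

```text
time: 8.45
eef_pos: [0.6181, 0.0362, 0.0167]
tcp_rot: [0.709, 0.705, 0.001, -0.0]
contact_force: [0.4, 2.0, 4.9]
opening: 0.509
time: 8.75
eef_pos: [0.6181, 0.0296, 0.0167]
tcp_rot: [0.709, 0.706, -0.0, 0.001]
contact_force: [0.2, -0.6, 5.1]
opening: 0.513
pos [0.6181 0.0296 0.0167] ydir deg -0.25 z [ 0.001 -0.001 -1.   ] shift cm tool [-1.66  0.04 -0.  ] F [ 0.22 -0.64  5.15] open 0.513 t 8.75 q [-0.12  0.45  1.84 -0.    0.86 -0.11]
```

```bash
python3 -m crank '[[1,-0.4,0,0,0,0,0],[1,-0.4,0,0,0,0,0],[1,0,0,0,0,0,0]]';python3 -m crank '[[1,-0.2,0,0,0,0,0],[1,0,0,0,0,0,0]]'; python3 -m crank '[[1,-0.2,0,0,0,0,0],[1,0,0,0,0,0,0]]'
```

```text
time: 9.05
eef_pos: [0.618, 0.0222, 0.0167]
tcp_rot: [0.709, 0.705, 0.0, 0.0]
contact_force: [-0.1, 1.0, 5.5]
opening: 0.509
time: 9.25
eef_pos: [0.618, 0.0206, 0.0167]
tcp_rot: [0.709, 0.705, 0.0, -0.0]
contact_force: [-1.2, 1.6, 5.4]
opening: 0.504
time: 9.45
eef_pos: [0.618, 0.0187, 0.0167]
tcp_rot: [0.709, 0.705, 0.0, -0.0]
contact_force: [-0.7, 1.9, 6.1]
opening: 0.513
```

```bash
python3 -m crank '[[1,-0.2,0,0,0,0,0],[1,0,0,0,0,0,0]]'; python3 -m crank '[[1,-0.2,0,0,0,0,0],[1,0,0,0,0,0,0]]'; python3 -m crank '[[1,-0.15,0,0,0,0,0],[1,0,0,0,0,0,0]]'
```

```text
time: 9.65
eef_pos: [0.618, 0.0167, 0.0167]
tcp_rot: [0.709, 0.705, 0.0, -0.0]
contact_force: [0.7, 1.3, 5.7]
opening: 0.506
time: 9.85
eef_pos: [0.618, 0.0147, 0.0167]
tcp_rot: [0.709, 0.706, 0.0, -0.0]
contact_force: [0.5, 2.4, 5.1]
opening: 0.507
time: 10.05
eef_pos: [0.618, 0.0133, 0.0167]
tcp_rot: [0.709, 0.705, 0.0, -0.0]
contact_force: [-0.6, 1.7, 5.5]
opening: 0.507
```

```bash
python3 -m crank '[[1,-0.15,0,0,0,0,0],[1,0,0,0,0,0,0]]'; python3 -m crank '[[1,-0.15,0,0,0,0,0],[1,0,0,0,0,0,0]]'; python3 -m crank '[[1,-0.1,0,0,0,0,0],[1,0,0,0,0,0,0]]'
python3 - <<'E'
from plant import *; from h import *
to(get_state(),[.6185,.013,.0167])
for n,(u,v) in(("scene",(255,185)),("top",(255,193))):
    c=read_camera(n); cv2.imwrite(f"pics/d_{n}.png",cv2.resize(c["color"][v-60:v+60,u-70:u+70,::-1],None,fx=5,fy=5,interpolation=cv2.INTER_CUBIC))
E
```

```text
time: 10.25
eef_pos: [0.618, 0.012, 0.0167]
tcp_rot: [0.709, 0.705, 0.001, -0.0]
contact_force: [1.1, 3.0, 5.9]
opening: 0.508
time: 10.45
eef_pos: [0.6179, 0.0112, 0.0167]
tcp_rot: [0.709, 0.705, 0.001, -0.001]
contact_force: [0.1, 4.8, 5.8]
opening: 0.509
time: 10.65
eef_pos: [0.6179, 0.0108, 0.0166]
tcp_rot: [0.709, 0.705, 0.001, -0.001]
contact_force: [0.0, 7.3, 5.1]
opening: 0.511
pos [0.6179 0.0108 0.0166] ydir deg -0.31 z [ 0.     0.003 -1.   ] shift cm tool [ 0.22  0.06 -0.  ] F [0.03 7.26 5.06] open 0.511 t 10.65 q [-0.15  0.45  1.84  0.    0.86 -0.15]
```

View pics/d_scene.png

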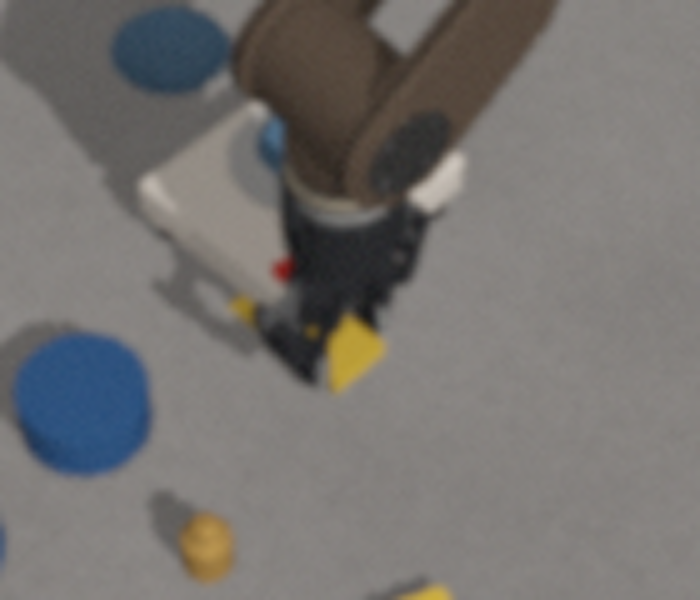

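View pics/d_top.png

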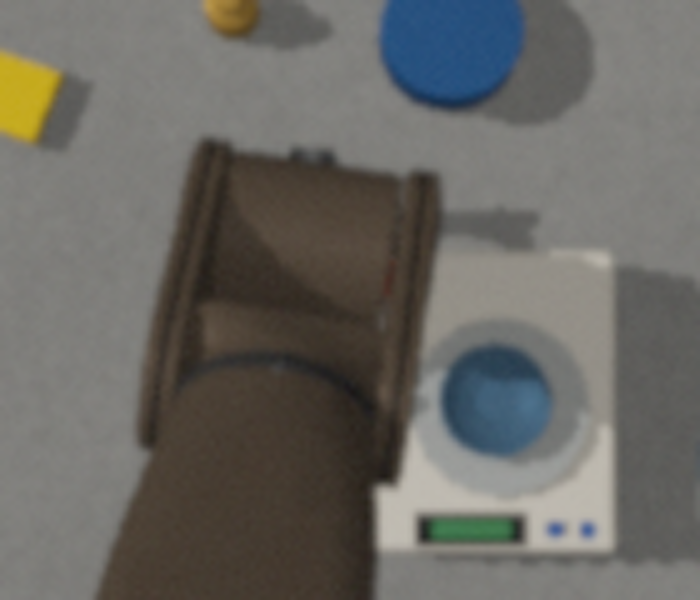

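The images show the wedge under the housing edge by the red spot and the dish undisturbed. The push force has climbed from about 1.5 to 7.3 N. One more small push.

```bash
python3 -m crank '[[1,-0.1,0,0,0,0,0],[1,0,0,0,0,0,0]]'; python3 -m crank '[[1,0,0,0,0,0,0],[1,0,0,0,0,0,0]]'
```

```text
time: 10.95
eef_pos: [0.6179, 0.0103, 0.0167]
tcp_rot: [0.709, 0.705, 0.002, -0.001]
contact_force: [-0.2, 9.6, 6.3]
opening: 0.507
time: 11.15
eef_pos: [0.6179, 0.0104, 0.0167]
tcp_rot: [0.709, 0.705, 0.002, -0.001]
contact_force: [1.0, 8.4, 6.1]
opening: 0.505
```

```bash
python3 -m crank '[[1,-0.08,0,0,0,0,0],[1,0,0,0,0,0,0],[1,0,0,0,0,0,0]]'
```

```text
time: 11.45
eef_pos: [0.6179, 0.0101, 0.0167]
tcp_rot: [0.709, 0.705, 0.002, -0.002]
contact_force: [0.1, 9.8, 5.8]
opening: 0.505
```

Snug: about 8 N net, wedge no longer advancing. Release, lift off, and look.

```bash
python3 -m crank '[[0.0,0,0,0,0,0,0],[-0.2,0,0,0,0,0,0],[-0.4,0,0,0,0,0,0],[-0.5,0,0,0,0,0,0],[-0.5,0,0,0,0,0,0]]'; python3 -m crank '[[-0.5,0.1,0,-0.5,0,0,0],[-0.5,0.1,0,-1,0,0,0],[-0.5,0,0,-2,0,0,0],[-0.5,0,0,-3,0,0,0],[-0.5,0,0,-3,0,0,0]]';python3 -m crank '[[0,4,0,-2,0,0,0],[1,4,0,0,0,0,0],[1,4,0,0,0,0,0],[1,4,0,0,0,0,0],[1,0,0,0,0,0,0]]'
python3 - <<'E'
from plant import *; from h import *
V={}
for n,(u,v) in(("scene",(255,185)),("top",(265,203))):
    c=read_camera(n); V[n]=c; cv2.imwrite(f"pics/e_{n}.png",cv2.resize(c["color"][v-60:v+60,u-70:u+70,::-1],None,fx=5,fy=5,interpolation=cv2.INTER_CUBIC))
to(get_state(),[.6185,-.035,.11])
for n,pt in(("scene",(245,165)),("top",(283,214))): print(n,fit([(V[n],near(white(V[n]["color"]),pt))],BAL,(.551,-.0895,0)))
E
```

```text
time: 11.95
eef_pos: [0.6173, 0.0069, 0.0157]
tcp_rot: [0.709, 0.706, -0.0, -0.0]
contact_force: [-0.0, -0.0, 0.3]
opening: 0.746
time: 12.45
eef_pos: [0.6177, 0.0094, 0.1129]
tcp_rot: [0.709, 0.706, -0.0, -0.0]
contact_force: [-0.3, -0.2, 0.2]
opening: 0.751
time: 12.95
eef_pos: [0.6182, 0.1738, 0.1327]
tcp_rot: [0.707, 0.707, 0.001, 0.0]
contact_force: [-0.9, -0.5, 0.2]
opening: -0.0
pos [0.6185 0.1702 0.1321] ydir deg -0.1 z [ 0.001 -0.    -1.   ] shift cm tool [-20.52   0.04   2.22] F [0.69 0.9  0.07] open 0.003 t 13.05 q [ 0.11  0.33  1.75 -0.    1.06  0.11]
scene (array([ 0.54369624, -0.09413729, -0.03541914]), np.float64(102.85098039215686))
top (array([ 0.55283889, -0.08877292, -0.01291899]), np.float64(76.0))
```

View pics/e_scene.png

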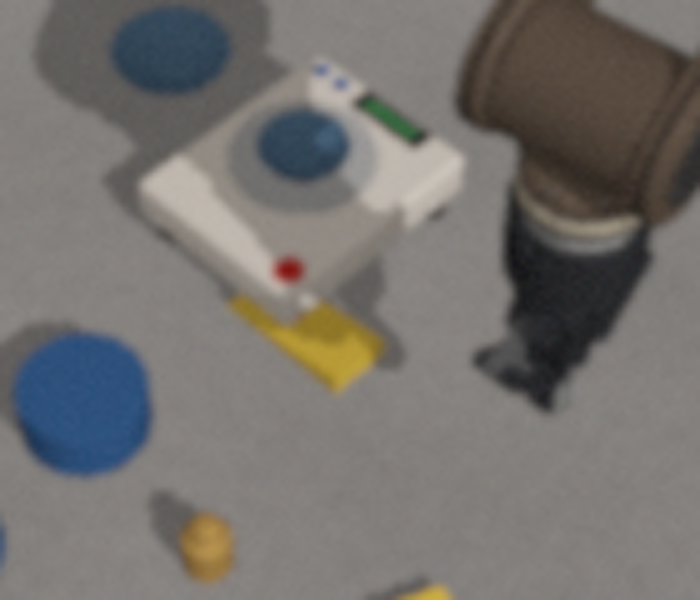

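View pics/e_top.png

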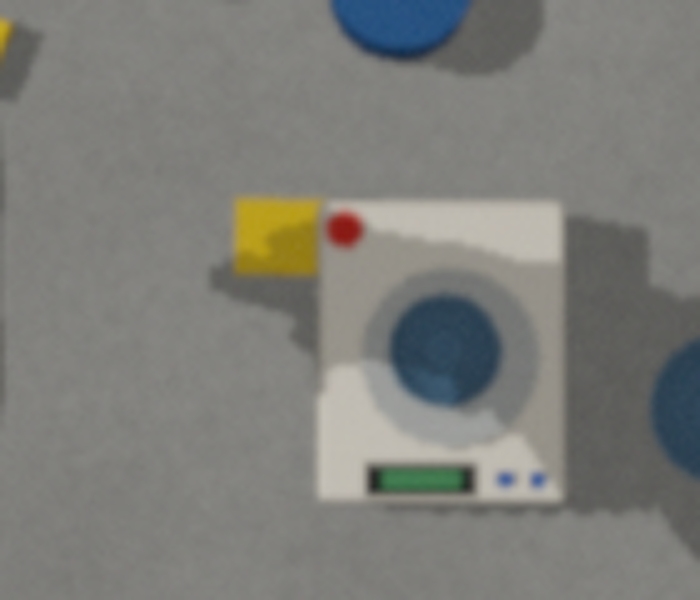

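The wedge sits under the foot: about 50 mm exposed at top crop x 235–318, against 51 mm expected at just-bearing. The balance and dish are unmoved. Now I'll move above the red spot with the fingers shut.

```bash
python3 -m crank '[[1,-3.5,0,0,0,0,0],[1,-4.5,0,0,0,0,0],[1,-4.5,0,0,0,0,0],[1,-4,0,0,0,0,0],[1,-2.5,0,0,0,0,0]]' 40;python3 -m crank '[[1,-1.6,0,1,0,0,0],[1,0,0,1.5,0,0,0],[1,0,0,1.5,0,0,0],[1,0,0,0.8,0,0,0],[1,0,0,0,0,0,0]]'; python3 -m crank '[[1,0,0,0,0,0,0],[1,0,0,0,0,0,0]]'
python3 - <<'E'
from plant import *; from h import *
to(get_state(),[.6185,-.036,.069])
E
```

```text
time: 13.55
eef_pos: [0.6174, -0.0252, 0.1319]
tcp_rot: [0.71, 0.704, -0.0, 0.001]
contact_force: [-0.9, 0.2, -0.1]
opening: -0.0
time: 14.05
eef_pos: [0.6159, -0.0349, 0.0803]
tcp_rot: [0.708, 0.706, -0.001, -0.002]
contact_force: [-0.8, 0.2, -0.6]
opening: -0.006
time: 14.25
eef_pos: [0.6182, -0.036, 0.0839]
tcp_rot: [0.708, 0.706, 0.0, 0.001]
contact_force: [0.3, 0.6, 0.6]
opening: -0.005
pos [ 0.6182 -0.036   0.0839] ydir deg -0.16 z [ 0.001 -0.    -1.   ] shift cm tool [-0.    0.02  1.49] F [0.35 0.55 0.62] open -0.005 t 14.25 q [-0.22  0.35  1.83  0.    0.97 -0.22]
```

```bash
python3 -m crank '[[1,0,0,0.5,0,0,0],[1,0,0,0.4,0,0,0],[1,0,0,0.2,0,0,0],[1,0,0,0,0,0,0]]';python3 -m crank '[[1,0,0,0.2,0,0,0],[1,0,0,0,0,0,0]]';python3 -m crank '[[1,0,0,0.1,0,0,0],[1,0,0,0,0,0,0]]'; python3 -m crank '[[1,0,0,0.1,0,0,0],[1,0,0,0,0,0,0]]'
```

```text
time: 14.65
eef_pos: [0.6173, -0.0366, 0.0718]
tcp_rot: [0.709, 0.706, -0.0, -0.0]
contact_force: [0.2, -0.4, 0.2]
opening: -0.004
time: 14.85
eef_pos: [0.6175, -0.0367, 0.0701]
tcp_rot: [0.709, 0.706, -0.0, -0.0]
contact_force: [-0.5, 1.0, -0.0]
opening: -0.008
time: 15.05
eef_pos: [0.6176, -0.0367, 0.0693]
tcp_rot: [0.709, 0.706, -0.0, -0.0]
contact_force: [0.6, 0.0, 0.2]
opening: -0.0
time: 15.25
eef_pos: [0.6178, -0.0367, 0.0691]
tcp_rot: [0.708, 0.706, -0.0, -0.0]
contact_force: [-1.8, 0.2, 4.1]
opening: -0.0
```

```bash
python3 -m crank '[[1,0,0,0.06,0,0,0],[1,0,0,0,0,0,0],[1,0,0,0,0,0,0],[1,0,0,0,0,0,0]]'
python3 - <<'E'
from plant import *; from h import *
c=read_camera("scene"); cv2.imwrite("pics/f_scene.png",cv2.resize(c["color"][125:245,185:325,::-1],None,fx=5,fy=5,interpolation=cv2.INTER_CUBIC))
E
python3 -m crank '[[1,0,0,0,0,0,0],[1,0,0,0,0,0,0],[1,0,0,0,0,0,0]]'
```

```text
time: 15.65
eef_pos: [0.6178, -0.0367, 0.0691]
tcp_rot: [0.708, 0.706, -0.0, -0.0]
contact_force: [-3.4, 0.1, 6.7]
opening: 0.005
time: 16.0
eef_pos: [0.6178, -0.0367, 0.069]
tcp_rot: [0.708, 0.706, -0.0, -0.0]
contact_force: [-3.6, 0.8, 6.7]
opening: 0.001
```

View pics/f_scene.png

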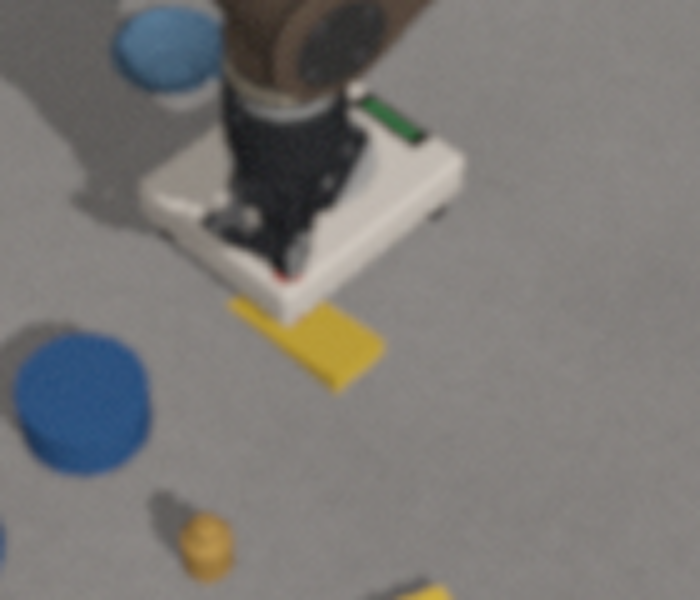

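The fingertip is on the red spot with 6.7 N held for more than 0.6 s and the tip stays at 52 mm, so no dip. Lift off and make a final check.

```bash
python3 -m crank '[[1,0,0,-0.3,0,0,0],[1,0,0,-1,0,0,0],[1,0,0,-3,0,0,0],[1,0,0,-4,0,0,0],[1,0,0,-2,0,0,0]]'; python3 -m crank '[[1,4,0,0,0,0,0],[1,4.5,0,0,0,0,0],[1,4.5,0,0,0,0,0],[1,4.5,0,0,0,0,0],[1,2,0,0,0,0,0]]';python3 -m crank '[[1,2,0,0,0,0,0],[1,0,0,0,0,0,0],[1,0,0,0,0,0,0],[1,0,0,0,0,0,0]]'
python3 - <<'E'
from plant import *; from h import *
V={}
for n,(u,v) in(("scene",(255,185)),("top",(265,203))):
    c=read_camera(n); V[n]=c; cv2.imwrite(f"pics/g_{n}.png",cv2.resize(c["color"][v-60:v+60,u-70:u+70,::-1],None,fx=5,fy=5,interpolation=cv2.INTER_CUBIC))
to(get_state(),[.6185,-.035,.11])
for n,pt in(("scene",(245,165)),("top",(283,214))): print(n,fit([(V[n],near(white(V[n]["color"]),pt))],BAL,(.551,-.0895,0)))
c=V["top"]; y=yellow(c["color"]); y[:,:200]=0;y[:170]=0;y[:,275:]=0;y[215:]=0
ys,xs=np.nonzero(y); print("wedge back edge",xs.min(),xs.max(),ys.min(),ys.max(),ray(c,(xs.min()-.5,(ys.min()+ys.max())/2),.016))
hsv=cv2.cvtColor(c["color"],cv2.COLOR_RGB2HSV); m=((hsv[...,0]<8)|(hsv[...,0]>172))&(hsv[...,1]>140)&(hsv[...,2]>70)
m[:,:255]=0;m[:,275:]=0;m[:175]=0;m[205:]=0
ys,xs=np.nonzero(m); print("spot",ray(c,(xs.mean(),ys.mean()),.052))
E
```

```text
time: 16.5
eef_pos: [0.6194, -0.037, 0.175]
tcp_rot: [0.709, 0.706, 0.002, 0.003]
contact_force: [1.5, -0.1, 0.3]
opening: 0.002
time: 17.0
eef_pos: [0.618, 0.1619, 0.1713]
tcp_rot: [0.708, 0.707, 0.001, -0.0]
contact_force: [0.6, 0.3, 1.0]
opening: -0.001
time: 17.4
eef_pos: [0.6186, 0.1775, 0.1708]
tcp_rot: [0.709, 0.705, -0.0, 0.0]
contact_force: [-1.5, -0.3, -0.3]
opening: 0.0
pos [0.6187 0.1773 0.1707] ydir deg -0.31 z [-0. -0. -1.] shift cm tool [-21.23   0.1    6.08] F [-0.8   0.36  0.26] open 0.001 t 17.5 q [ 0.12  0.29  1.72 -0.    1.13  0.13]
scene (array([ 0.54449957, -0.09391036, -0.02102158]), np.float64(83.74509803921568))
top (array([ 0.55200483, -0.08868639, -0.01538763]), np.float64(89.95294117647059))
wedge back edge 242 258 183 197 [0.61746512 0.02736204 0.016     ]
spot [ 0.61883859 -0.03579129  0.052     ]
```

View pics/g_scene.png

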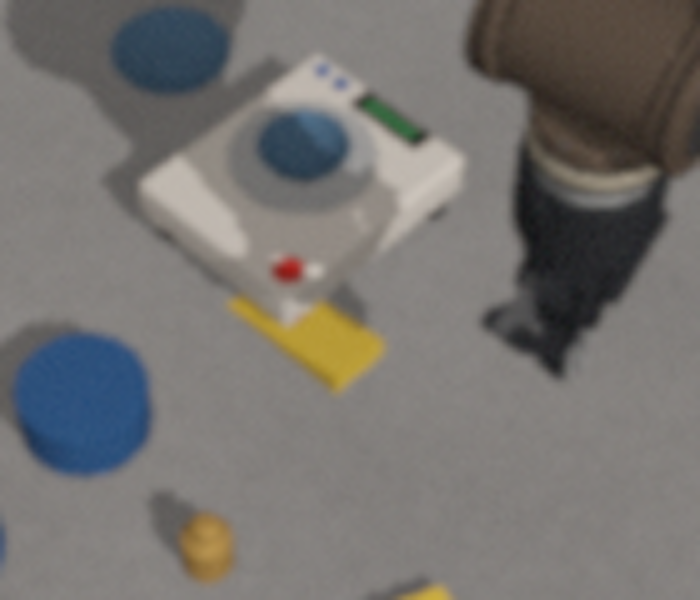

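View pics/g_top.png

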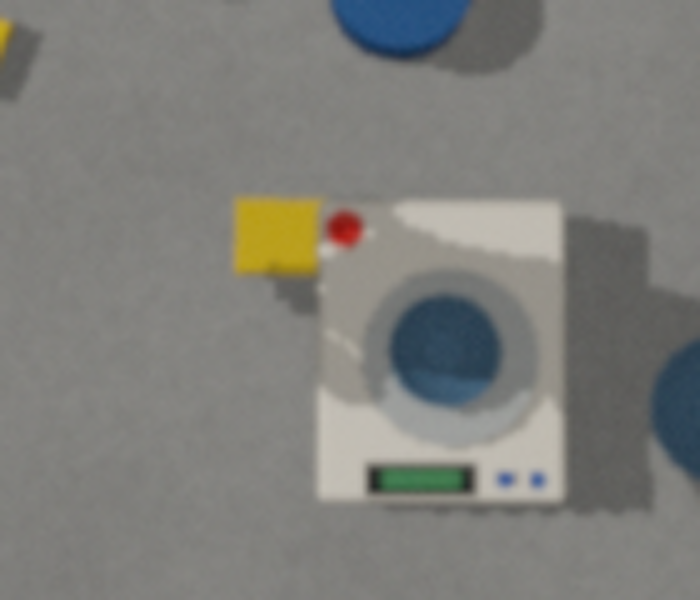

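```bash
python3 -c "
from plant import *
print(sign_off())"
```

```text
the job is handed in; nothing more can be done
None
```

The wedge is under the red foot, the balance no longer dips when pressed, and I handed the job in at about 17.5 s of the 59 s. No verdict was reported.

**What I did:** I held the nearest wedge lightly at its thick end and slid it flat on the table into line with the foot. I then pushed it in until the force climbed to about 8 N net and it stopped advancing. After letting go, I pressed the red spot with shut fingers at 6.7 N for over half a second, then backed the arm well clear.

**Last checks:**
- **Wedge:** the foot's centre is about 13 mm along the wedge and about 1.5 mm off its middle line, by the top camera.
- **Level:** the fingertip met the housing at 52 mm and stayed within 0.1 mm under load.
- **Balance position:** the spot moved less than 1 mm.
- **Dish and nearby things:** the dish looked unmoved on the pan, and so did the other things in the final close-up views. I did not re-measure those outside them.

**Disagreements:**
- The outline fits for the balance differed between cameras, by up to 8 mm in position. The later ones also gave turns of 0.01–0.035 rad, probably because the arm's shadow disturbed them. I relied on the red spot and the top view instead.
- While gripping, the tool read 3 to 6 N upward, probably the fingertips resting on the table. It went to zero on release.

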